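# Gauge a turned blank in the taper slot and sort it by the limit pointer

## Task

Stand the turned bar blank in the wide mouth of the taper gauge and slide it along the slot towards the narrow end until it wedges between both fences. See where its centre stops against the limit pointer, which must stay as set: if it got past the pointer, stand the blank upright in the low metal tray; if it stopped short it is oversize, so stand it upright in the slatted wooden crate. Do not knock over or shove away the blanks already sorted or the reagent bottle.

Things in the scene. Friction and masses are not known exactly. Their poses are not given: they have to be found in the camera images.
- blank: the blank to be gauged: a plain turned aluminium cylinder, about 30 mm thick (its exact diameter is what the gauge is for; it lies between 29 and 34 mm), 120 mm long, 0.26 kg, standing on end on the bench, alone to the robot's right. Origin at the centre of its underside, z up along its axis.
- gauge: taper gauge, fixed: aluminium base plate 240 x 156 x 10 mm, two steel fences 40 mm high (tops 50 mm over the bench), 14 mm thick. Origin: centre of the plate's underside; x along the slot's centre line from wide mouth to narrow end, y left of that, z up. Slot 180 mm long: 60 mm wide at x = -90 mm, 20 mm wide at x = +90 mm, symmetric about y = 0, its floor the plate's flat top.
- slot_mouth (a point): middle of the slot's wide mouth, on the slot's floor (10 mm above the bench). The base plate goes on for 30 mm in front of it.
- slot_narrow_end (a point): middle of the slot's narrow end, on the slot's floor (10 mm above the bench).
- limit_pointer (a joint): limit pointer, a black rider on the rail outside the -y fence, with a steel tongue over that fence: its distance in m from the mouth end of the slot. It slides stiffly (4 N) and stays where set. The blank has passed if its centre stops farther along the slot than this, and is oversize if its centre stops nearer the mouth.
- pointer_tip (a point): tip of the pointer's tongue, 55 mm above the bench (nothing on the gauge is higher), 23 mm to the -y side of the slot's centre line; its place along the slot is the limit.
- ready_tray: tray for blanks that pass: low aluminium tray, 115 x 160 mm outside (its x, y) and 22 mm high, walls and floor 3 mm, fixed. Origin at the centre of its underside. One thin blank stands in its +y half; the -y half is free.
- rework_crate: crate for oversize blanks: wooden crate with slatted sides, 120 x 165 mm outside (its x, y) and 44 mm high, walls and floor 6 mm, fixed. Origin at the centre of its underside. One thick blank stands in its +y half; the -y half is free. The crate and the tray may change places.
- ready_blank: a 27 mm thick, 120 mm long aluminium blank already standing in the metal tray. Origin at the centre of its underside.
- oversize_blank: a 37 mm thick, 120 mm long aluminium blank already standing in the wooden crate. Origin at the centre of its underside.
- reagent_bottle: reagent bottle with a white cap, 45 mm thick and 109 mm high, standing on the bench between the gauge and the blank's place, near the front edge. Origin at the centre of its underside.
Not all that is in view belongs to the job. What is shaped like the blank but green or purple is not meant.

How it is judged:
On the way:
1. the blank is wedged: upright on or just over the slot's floor, stopped where both fences touch it (x of blank in the frame of gauge between 0.027 and 0.045 m and y of blank in the frame of gauge between -0.004 and 0.004 m and z of blank in the frame of gauge between 0.006 and 0.03 m and angle between blank's own z axis and vertical below 0.15 rad and contact force between blank and gauge above 1 N and linear speed of blank below 0.02 m/s), for 0.2 s.
At the end, for the whole second after the job is handed in: The blank stands upright (within 0.15 rad), released and at rest on the floor of the right container: the metal tray if its centre had wedged beyond the limit pointer, the wooden crate if it had stopped short. If it had stopped within 6 mm of the pointer either container is right (((value of joint limit_pointer below 0.131 m and x of blank in the frame of ready_tray between -0.05 and 0.05 m and y of blank in the frame of ready_tray between -0.073 and 0.073 m and z of blank in the frame of ready_tray between -0.001 and 0.009 m and angle between blank's own z axis and vertical below 0.15 rad and linear speed of blank below 0.02 m/s) or (value of joint limit_pointer above 0.119 m and x of blank in the frame of rework_crate between -0.05 and 0.05 m and y of blank in the frame of rework_crate between -0.073 and 0.073 m and z of blank in the frame of rework_crate between 0.002 and 0.012 m and angle between blank's own z axis and vertical below 0.15 rad and linear speed of blank below 0.02 m/s))); the robot touches nothing.
It fails at once if the limit pointer is shifted by more than 4 mm (distance of pointer_tip from where it was at the start of the episode above 0.004 m).
It fails at once if the ready blank is knocked over or shoved away (angle between ready_blank's own z axis and vertical above 0.5 rad or distance of ready_blank from where it was at the start of the episode above 0.05 m).
It fails at once if the oversize blank is knocked over or shoved away (angle between oversize_blank's own z axis and vertical above 0.5 rad or distance of oversize_blank from where it was at the start of the episode above 0.05 m).
It fails at once if the reagent bottle is knocked over or shoved away (angle between reagent_bottle's own z axis and vertical above 0.5 rad or distance of reagent_bottle from where it was at the start of the episode above 0.05 m).
It also fails if it takes over 48 s, if anything falls off the work surface, if the arm or the gripper's body presses on something with over 40 N, if the wrist force passes 120 N, or if a joint passes its speed limit or range.

## Robot

A 7-joint arm with a two-finger parallel gripper is mounted at the origin on a cart in front of the work surface, level with it; the furniture and walls round the work are solid. World frame = base frame: x ahead of the robot, y to its left, z up, the work surface at z = 0. Lengths are in m, angles in rad, forces in N, time in s.
With the tool pointing down it reaches from about 0.425 to 0.875 m from the base axis. Payload 4.7 kg.
Tool frame: the origin (TCP) lies at the very end of the fingers, on their centre line; the grasp point (between the pads) lies 19 mm behind it; z points along the fingers, y is the line along which they close (so a half turn about z gives the same grasp; the last joint's range is limited). The gripper opens to 87 mm and grips with 3 to 60 N. Pads are 19 mm wide; open, the fingers measure 117 mm over their backs; the gripper's body (75 mm by 190 mm) begins 51 mm behind the grasp point.
Start: joints at [-1.159, 0.321, -0.07, 1.45, 0.023, 1.371, -0.057], TCP at [0.252, 0.599, 0.223] pointing down, gripper open.
Joint ranges: [-2.86, 2.86], [-0.3, 2.09], [-1.38, 1.24], [0.06, 2.45], [-1.56, 4.7], [0.09, 2.05], [-2.69, 2.69]. Speed limits (rad/s): [2.57, 2.57, 3.14, 3.14, 3.14, 3.14, 3.14].

## Interface

Orientations are given as a rotation vector (axis times angle).
In Python, from bench import ctrl, get_image, job gives the robot as it stands.
- The arm moves only by the shell command python3 -m crank 'ROWS' [FORCE]. ROWS is JSON, a list that holds one entry, the list of rows, each a list of 5 numbers: the shift along the tool's x, y, z in mm, then the turn about the tool's z in rad, then the closure, from -1 (fully open) to 1 (shut), so that 0 is half open. A call has 1 to 10 rows; each row shifts and turns the commanded pose from where the row before left it, along the tool's axes as they then stand; what a row does not reach is not made up. A row lasts 1/12 s, in which the tool goes at most 41.7 mm and 7.16 degrees, less where a joint would pass 70% of its speed; a pose out of reach is approached as far as the arm can. A call with a gripper value outside its range is refused whole. The fingers move at their own pace and stop on an object; FORCE is the grip in N (left out, the last holds). Time passes only in rows, so rows that do not move let the fingers close. It gives the time, the measured TCP pose, the force, the opening and the grip force at its end, in the units of the state.
- ctrl.get_state(): the state, without advancing time (a new reading comes with each control period).
- get_image(name): name is "side" or "top" or "wrist"; returns a dict with "pixels" (480x640x3 uint8, red, green, blue), "fx", "fy", "cx", "cy" (pixels), "k1" (the pictures are not rectified: a ray, as slopes to the right and down, at radius r is drawn at 1 + k1 r^2 times it, then the intrinsics apply), "T" (4x4, takes a point from camera to world coordinates); the wrist camera has in their place "T_tool_cam" (4x4, takes a point from camera to tool coordinates, whose origin is the TCP and whose axes are the flange's). Camera axes: x right, y down, z forward; pixel columns grow to the right and rows downward; lengths in m; the calibration is good to about 2 mm. A picture is of the moment at which its call begins: read the wrist's pose just before it. There is no depth.
- job.close_job(): hands the job in; it is judged then, once.
The state is a dict: "time": time; "joint_positions": joint angles; "qd": joint speeds; "joint_torque": joint torques, N m; "position": TCP position; "tool_rot": TCP orientation; "ft_force": force on the tool from outside, world axes, zero at the start; "torque": the same for the moment, N m; "grip_width": opening from 0.0 (shut) to 1.0 (fully open); "grip_force": force on a finger pad.
Only numpy, scipy, OpenCV 4.12 (cv2) and the standard library are available. Lean on these libraries where they do the work, as an engineer would, in place of code of your own. Each camera call takes 0.05 s, during which the arm holds its last target. There are 200 camera calls.

## Working session

There is one attempt and no reset: what is moved stays moved. The work goes in short steps, Python scripts to look and compute and a shell command to move; the robot and the scene stay as the last step left them, time stands still between calls to the robot, and variables do not carry over. Pictures are saved under pics/ and viewed, at most 10 in all, crops included, and the job is handed in when it is done.

```bash
ls; mkdir -p pics
cat > h.py <<'E'
import numpy as np, cv2
from bench import ctrl, get_image, job
from scipy.spatial.transform import Rotation as R
def snap(n,f):
    s=ctrl.get_state(); im=get_image(n)
    if 'T' not in im or im.get('T') is None:
        T=np.eye(4);T[:3,:3]=R.from_rotvec(s['tool_rot']).as_matrix();T[:3,3]=s['position'];im['T']=T@np.array(im['T_tool_cam'])
    cv2.imwrite('pics/'+f+'.png',im['pixels'][:,:,::-1]); np.savez('pics/'+f+'.npz',**{k:im[k] for k in('pixels','fx','fy','cx','cy','k1','T')})
def ray(f,u,v):
    d=np.load('pics/'+f+'.npz');a=np.array([(u-d['cx'])/d['fx'],(v-d['cy'])/d['fy']]);p=a.copy()
    for _ in range(20):p=a/(1+d['k1']*(p@p))
    return d['T'][:3,3],d['T'][:3,:3]@np.r_[p,1]
def at(f,u,v,z):
    o,r=ray(f,u,v);return o+r*(z-o[2])/r[2]
def proj(f,P):
    d=np.load('pics/'+f+'.npz');p=np.linalg.inv(d['T'])@np.r_[P,1];p=p[:2]/p[2];p=p*(1+d['k1']*(p@p))
    return np.array([p[0]*d['fx']+d['cx'],p[1]*d['fy']+d['cy']])
def crop(f,u,v,w,h,k,o):
    a=cv2.imread('pics/'+f+'.png')[v:v+h,u:u+w];cv2.imwrite('pics/'+o+'.png',cv2.resize(a,None,fx=k,fy=k,interpolation=cv2.INTER_CUBIC))
E
python3 - <<'E'
from h import *
snap('top','t0');snap('side','s0')
for f in('t0','s0'):
    d=np.load('pics/'+f+'.npz');print(d['T'].round(3),d['fx'],d['k1'])
s=ctrl.get_state();print(s['position'],s['tool_rot'],s['time'],s['ft_force'],s['grip_width'])
print(R.from_rotvec(s['tool_rot']).as_matrix().round(3))
E
```

```text
pics
[[-0.005 -0.998  0.069  0.431]
 [-1.     0.006  0.018 -0.018]
 [-0.018 -0.069 -0.997  0.906]
 [ 0.     0.     0.     1.   ]] 442.1676158161343 -0.05537812343575099
[[ 2.52e-01 -8.01e-01  5.43e-01 -1.74e-01]
 [-9.68e-01 -2.08e-01  1.43e-01 -2.08e-01]
 [-1.00e-03 -5.62e-01 -8.27e-01  1.10e+00]
 [ 0.00e+00  0.00e+00  0.00e+00  1.00e+00]] 519.8881553613705 -0.11904814183715735
[0.25166488 0.59878317 0.22157381] [-6.20673996e-01 -3.07941996e+00  2.63162339e-03] 0.1 [-0.15860773 -0.29333739  0.06299159] 1.0035098628172703
[[-0.922  0.387 -0.001]
 [ 0.387  0.922 -0.002]
 [-0.    -0.002 -1.   ]]
```

View pics/t0.png

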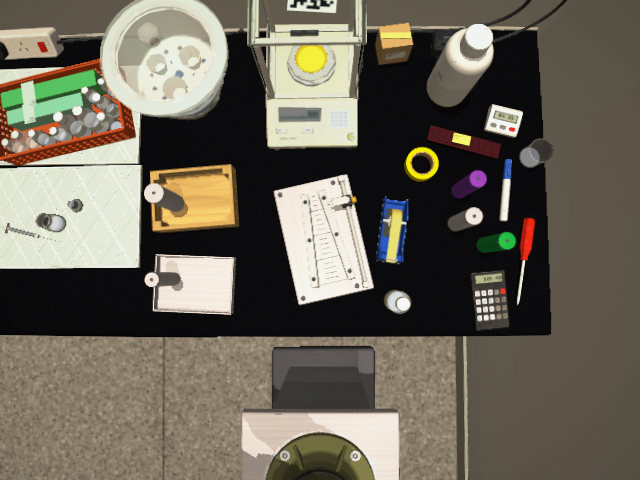

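View pics/s0.png

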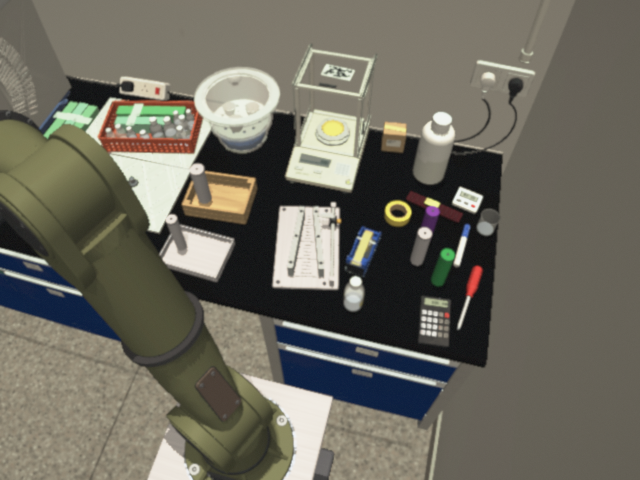

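Candidates for the blank, in the top picture: purple cylinder (480,178), green one (507,241), the ready blank in the tray (152,280), the oversize blank in the crate (153,193), and the plain aluminium one (473,216). I choose the last. Next, close crops.

Run:
```python
from h import *
a=cv2.imread('pics/t0.png')
k=lambda u,v,w,h,s:cv2.resize(a[v:v+h,u:u+w],None,fx=s,fy=s,interpolation=cv2.INTER_CUBIC)
c=np.zeros((580,800,3),np.uint8)
g=k(265,168,116,144,4);c[:576,:464]=g
b=k(435,195,84,65,4);c[:260,464:800]=b
t=k(140,155,105,165,1.9);c[262:262+t.shape[0],470:470+t.shape[1]]=t
cv2.imwrite('pics/c0.png',c)
```

```text
(no output)
```

View pics/c0.png

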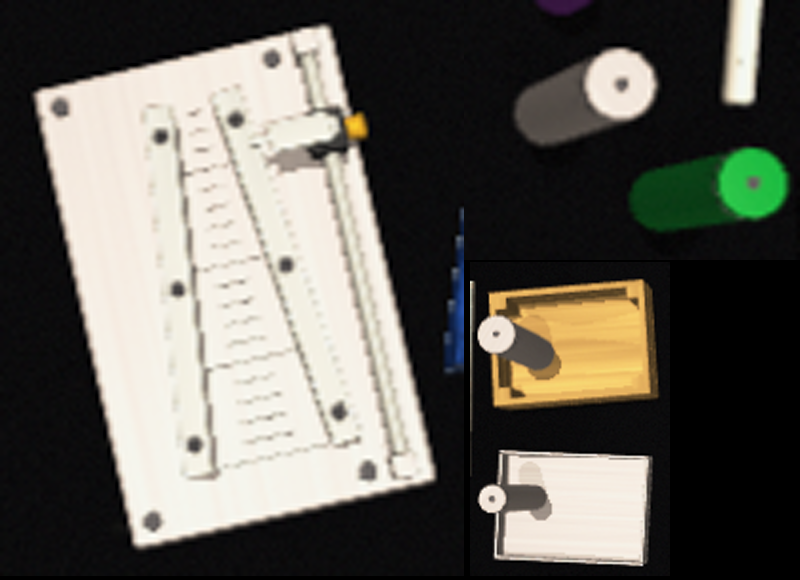

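The crop confirms the plain aluminium blank (top centre full-pixel 474.5,216). The gauge's mouth faces the robot, and the pointer tip is near full-pixel (329,202), towards the narrow end.

Run:
```python
from h import *
def quad(n,pts,ou,ov,s,cx,cy,z):
    P=np.array([at('t0',(u-ou)/s+cx,(v-ov)/s+cy,z) for u,v in pts]);c=P.mean(0)
    e=[np.linalg.norm(P[i]-P[(i+1)%4]).round(4) for i in range(4)]
    d=(P[0]+P[1]-P[2]-P[3]);print(n,c.round(4),'edges',e,'angle bottom->top',np.arctan2(d[1],d[0]).round(4));return c,np.arctan2(d[1],d[0])
c,a=quad('gauge',[(35,93),(328,25),(435,480),(136,547)],0,0,4,265,168,.01)
x=np.array([np.cos(a),np.sin(a),0]);y=np.array([-x[1],x[0],0])
for n,u,v,z in(('tip',258,141,.055),('mouthL',214,474,.05),('mouthR',333,444,.05),('narL',172,112,.05),('narR',212,98,.05),('mouthline R floor',330,440,.01),('floorL',212,470,.01)):
    p=at('t0',u/4+265,v/4+168,z)-c;print(n,(p@x).round(4),(p@y).round(4))
print('mouth',c-.09*x,'narrow',c+.09*x)
quad('crate',[(489,294),(645,281),(657,398),(494,408)],470,262,1.9,140,155,.044)
quad('tray',[(499,451),(651,457),(645,565),(494,558)],470,262,1.9,140,155,.022)
for n,u,v,z in(('blank',474.5,216,.12),('crateblank',153.5,193,.12),('trayblank',151.5,279.5,.12),('bottle',402,304,.109)):print(n,at('t0',u,v,z).round(4))
print('blank side',at('s0',424,232,.12))
```

```text
gauge [ 0.5005 -0.0102  0.01  ] edges [np.float64(0.1545), np.float64(0.2385), np.float64(0.1544), np.float64(0.2374)] angle bottom->top 0.2185
tip 0.0617 -0.0269
mouthL -0.0906 0.0297
mouthR -0.0893 -0.0295
narL 0.0859 0.0107
narR 0.0883 -0.0099
mouthline R floor -0.0879 -0.0302
floorL -0.0894 0.0313
mouth [ 0.41260416 -0.02970004  0.01      ] narrow [0.58832604 0.00931048 0.01      ]
crate [0.5802 0.2481 0.044 ] edges [np.float64(0.167), np.float64(0.1244), np.float64(0.1723), np.float64(0.1216)] angle bottom->top 0.0912
tray [0.41   0.2512 0.022 ] edges [np.float64(0.1642), np.float64(0.1137), np.float64(0.162), np.float64(0.1137)] angle bottom->top -0.0403
blank [ 0.5315 -0.2823  0.12  ]
crateblank [0.5782 0.2982 0.12  ]
trayblank [0.4209 0.2984 0.12  ]
bottle [ 0.3752 -0.1513  0.109 ]
blank side [ 0.53518847 -0.28058345  0.12      ]
```

```bash
python3 -m crank '[[[0,0,0,-0.123,-0.4],[0,0,0,-0.123,-0.4],[0,0,0,-0.123,-0.4],[0,0,0,-0.123,-0.4],[0,0,0,-0.123,-0.4],[-13,-32,0,0,-0.4],[-13,-32,0,0,-0.4],[-13,-32,0,0,-0.4],[-13,-32,0,0,-0.4],[-13,-32,0,0,-0.4]]]' 20
python3 -m crank '[[[-13,-32,0,0,-0.4],[-13,-32,0,0,-0.4],[-13,-32,0,0,-0.4],[-13,-32,0,0,-0.4],[-13,-32,0,0,-0.4],[-13,-32,0,0,-0.4],[-13,-32,0,0,-0.4],[-13,-32,0,0,-0.4],[-13,-32,0,0,-0.4],[0,0,0,0,-0.4]]]'
python3 -c "
from h import *
s=ctrl.get_state();M=R.from_rotvec(s['tool_rot']).as_matrix();print(s['joint_positions'],M.round(3));print(M.T@(np.array([.533,-.2815,.2])-s['position']))"
```

```text
time: 0.93
position: [0.3504, 0.4553, 0.2221]
tool_rot: [0.341, -3.123, 0.001]
ft_force: [0.5, 0.5, -0.3]
grip_width: 0.701
grip_force: 0.0
time: 1.77
position: [0.5301, 0.1921, 0.2223]
tool_rot: [-0.322, 3.123, -0.008]
ft_force: [0.1, -1.6, 1.0]
grip_width: 0.701
grip_force: 0.0
[-0.5620768   0.13590529  0.18087346  1.67780605 -0.0198265   1.32994165
  1.3984175 ] [[-0.979 -0.204  0.002]
 [-0.204  0.979 -0.005]
 [-0.001 -0.005 -1.   ]]
[ 0.09396315 -0.46405135  0.02449631]
```

```bash
python3 -m crank '[[[7,-36,0,0,-0.4],[7,-36,0,0,-0.4],[7,-36,0,0,-0.4],[7,-36,0,0,-0.4],[7,-36,0,0,-0.4],[7,-36,0,0,-0.4],[7,-36,0,0,-0.4],[7,-36,0,0,-0.4],[7,-36,0,0,-0.4],[7,-36,0,0,-0.4]]]'
python3 -m crank '[[[8,-34,0,0,-0.4],[8,-34,0,0,-0.4],[8,-33,0,0,-0.4],[0,0,0,0,-0.4],[0,0,0,0,-0.4]]]'
python3 -c "
from h import *
snap('wrist','w1')
s=ctrl.get_state();M=R.from_rotvec(s['tool_rot']).as_matrix();print(s['joint_positions']);print(M.T@(np.array([.533,-.2815,.065])-s['position']))
print(proj('w1',[.533,-.2815,.12]))"
```

```text
time: 2.6
position: [0.5349, -0.167, 0.2224]
tool_rot: [0.341, -3.123, -0.001]
ft_force: [0.2, -0.3, -1.1]
grip_width: 0.7
grip_force: 0.0
time: 3.02
position: [0.5325, -0.2718, 0.222]
tool_rot: [0.332, -3.123, 0.001]
ft_force: [0.4, 0.8, -0.3]
grip_width: 0.7
grip_force: 0.0
[-0.04245554  0.22617203  0.54811823  1.60647382 -0.1204971   1.34405971
  2.30810283]
[ 0.00275171 -0.0118995   0.1569463 ]
[309.09797069 238.87894474]
```

View pics/w1.png

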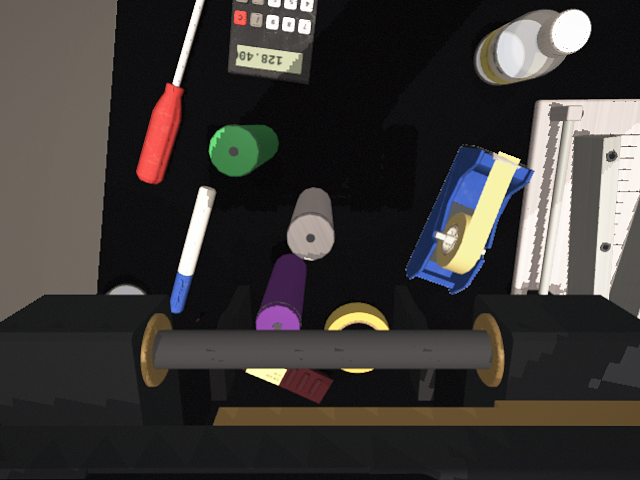

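The wrist picture shows the blank's top centre at (310,238); predicted (309,239). Green (233,150) and purple (278,325) are clear of the finger line. Descend.

```bash
python3 -m crank '[[[3,-12,0,0,-0.4],[0,0,26,0,-0.4],[0,0,26,0,-0.4],[0,0,26,0,-0.4],[0,0,26,0,-0.4],[0,0,26,0,-0.4],[0,0,27,0,-0.4],[0,0,0,0,-0.4]]]' 25
python3 -m crank '[[[0,0,0,0,1],[0,0,0,0,1],[0,0,0,0,1],[0,0,0,0,1],[0,0,0,0,1],[0,0,0,0,1]]]' 25
python3 -m crank '[[[0,0,-15,0,1],[0,0,-25,0,1],[0,0,-25,0,1],[0,0,-25,0,1],[0,0,0,0,1],[0,0,0,0,1]]]'
python3 -c "
from h import *
snap('top','t1');crop('t1',380,130,200,150,4,'t1c')
s=ctrl.get_state();M=R.from_rotvec(s['tool_rot']).as_matrix()
c=np.array([.5005,-.0102,0]);g=np.array([np.cos(.2185),np.sin(.2185),0])
print(M.T@g, M.T@(c-.06*g-s['position']))"
```

```text
time: 3.73
position: [0.5302, -0.2784, 0.0601]
tool_rot: [0.344, -3.114, -0.008]
ft_force: [-1.4, 1.3, 0.0]
grip_width: 0.699
grip_force: 0.0
time: 4.23
position: [0.5341, -0.2819, 0.0668]
tool_rot: [-0.341, 3.121, -0.001]
ft_force: [0.3, 0.4, 3.8]
grip_width: 0.363
grip_force: 25.0
time: 4.73
position: [0.5341, -0.2823, 0.1569]
tool_rot: [-0.34, 3.12, -0.002]
ft_force: [-0.6, 0.5, -3.0]
grip_width: 0.362
grip_force: 25.0
[-9.99999201e-01  1.26065612e-03  9.29543237e-05] [0.0333294  0.27185895 0.15531505]
```

```bash
python3 -m crank '[[[4,34,0,0,1],[4,34,0,0,1],[4,34,0,0,1],[4,34,0,0,1],[4,34,0,0,1],[4,34,0,0,1],[4,34,0,0,1],[5,34,0,0,1],[0,0,0,0,1],[0,0,0,0,1]]]'
python3 -c "
from h import *
snap('wrist','w2');snap('side','s2')
a=cv2.imread('pics/w2.png');b=cv2.imread('pics/s2.png')[180:330,240:440]
cv2.imwrite('pics/v2.png',np.vstack([cv2.resize(a[:360],(533,300)),cv2.resize(b,(533,300)) if 0 else cv2.resize(b,(400,300))[:, :400] if 0 else np.pad(cv2.resize(b,(400,300)),((0,0),(0,133),(0,0)))]))
s=ctrl.get_state();M=R.from_rotvec(s['tool_rot']).as_matrix()
c=np.array([.5005,-.0102,0]);g=np.array([np.cos(.2185),np.sin(.2185),0])
print(M.T@g, M.T@(c-.06*g+[0,0,.08]-s['position']))"
```

```text
time: 5.62
position: [0.4408, -0.0215, 0.154]
tool_rot: [0.348, -3.12, -0.0]
ft_force: [-0.2, -1.5, -1.2]
grip_width: 0.363
grip_force: 25.0
[-0.9999971   0.00166764 -0.00173498] [-0.00031942  0.00087525  0.07454487]
```

View pics/w2.png

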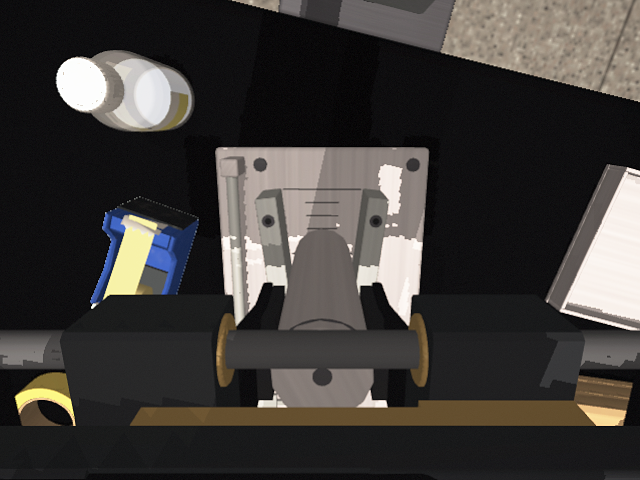

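The blank hangs upright, its axis at column ~322, midway between the fence ends (258 and 387). Descend into the mouth and advance.

```bash
python3 -m crank '[[[0,1,20,0,1],[0,0,20,0,1],[0,0,20,0,1],[0,0,13,0,1],[0,0,0,0,1],[0,0,0,0,1]]]'
python3 -m crank '[[[-15,0,0,0,1],[-15,0,0,0,1],[-15,0,0,0,1],[-15,0,0,0,1],[-10,0,0,0,1],[-6,0,0,0,1],[0,0,0,0,1],[0,0,0,0,1]]]'
cat > g.py <<'E'
from h import *
s=ctrl.get_state();M=R.from_rotvec(s['tool_rot']).as_matrix()
c=np.array([.5005,-.0102,0]);g=np.array([np.cos(.2185),np.sin(.2185),0])
p=np.array(s['position'])-c;print('gauge xyz',(p@g).round(4),(p@[-g[1],g[0],0]).round(4),p[2].round(4),'tool F',(M.T@s['ft_force']).round(2),'j7',s['joint_positions'][6])
E
python3 g.py
```

```text
time: 6.22
position: [0.4417, -0.0237, 0.0818]
tool_rot: [0.336, -3.121, 0.001]
ft_force: [0.5, -0.8, -2.0]
grip_width: 0.362
grip_force: 25.0
time: 6.88
position: [0.5162, -0.0063, 0.0827]
tool_rot: [0.34, -3.123, 0.0]
ft_force: [0.2, -1.0, -1.4]
grip_width: 0.359
grip_force: 25.0
gauge xyz 0.0162 0.0004 0.0827 tool F [ 0.03 -0.98  1.37] j7 1.8007590926331356
```

```bash
python3 -m crank '[[[-4,0,0,0,1],[-4,0,0,0,1],[-4,0,0,0,1],[0,0,0,0,1],[0,0,0,0,1]]]'; python3 g.py
python3 -m crank '[[[-2,0,0,0,1],[-2,0,0,0,1],[0,0,0,0,1],[0,0,0,0,1]]]'; python3 g.py
python3 -m crank '[[[-2,0,0,0,1],[0,0,0,0,1],[0,0,0,0,1]]]'; python3 g.py
```

```text
time: 7.3
position: [0.5283, -0.0032, 0.0826]
tool_rot: [-0.341, 3.123, 0.0]
ft_force: [-0.6, 0.6, -3.1]
grip_width: 0.361
grip_force: 25.0
gauge xyz 0.0287 0.0008 0.0826 tool F [0.43 0.74 3.1 ] j7 1.8035623285452338
time: 7.63
position: [0.5321, -0.002, 0.0825]
tool_rot: [-0.341, 3.123, 0.001]
ft_force: [-0.4, 1.3, -2.7]
grip_width: 0.364
grip_force: 25.0
gauge xyz 0.0326 0.0011 0.0825 tool F [0.13 1.31 2.72] j7 1.804379060083054
time: 7.88
position: [0.5337, -0.0015, 0.0824]
tool_rot: [0.341, -3.122, -0.001]
ft_force: [-1.3, 2.9, -3.8]
grip_width: 0.363
grip_force: 25.0
gauge xyz 0.0343 0.0013 0.0824 tool F [0.63 3.13 3.85] j7 1.8048228641449273
```

```bash
python3 -m crank '[[[-2,0,0,0,1],[0,0,0,0,1],[0,0,0,0,1]]]'; python3 g.py
python3 -m crank '[[[-2,0,0,0,1],[0,0,0,0,1],[0,0,0,0,1]]]'; python3 g.py
```

```text
time: 8.13
position: [0.5355, -0.001, 0.0823]
tool_rot: [0.341, -3.122, -0.001]
ft_force: [-2.5, 3.8, -2.2]
grip_width: 0.363
grip_force: 25.0
gauge xyz 0.0362 0.0014 0.0823 tool F [1.59 4.27 2.22] j7 1.8052263195482525
time: 8.38
position: [0.5373, -0.0004, 0.0822]
tool_rot: [0.341, -3.122, -0.002]
ft_force: [-2.7, 4.5, -0.9]
grip_width: 0.358
grip_force: 25.0
gauge xyz 0.0381 0.0015 0.0822 tool F [1.64 5.   0.94] j7 1.8056068633190718
```

```bash
python3 -m crank '[[[-2,1,0,0,1],[0,0,0,0,1],[0,0,0,0,1]]]'; python3 g.py
python3 -m crank '[[[-2,0.5,0,0,1],[0,0,0,0,1],[0,0,0,0,1]]]'; python3 g.py
python3 -c "
from h import *
snap('wrist','w3');snap('top','t3');snap('side','s3')
a=cv2.imread('pics/s3.png')[180:330,240:400];b=cv2.imread('pics/t3.png')[140:320,240:400]
a=cv2.resize(a,(600,562))[:, :];b=cv2.resize(b,None,fx=2,fy=2)
w=cv2.resize(cv2.imread('pics/w3.png')[60:440,170:470],None,fx=1.2,fy=1.2)
c=np.zeros((562,800,3),np.uint8);a=cv2.resize(a,(440,412));c[:412,:440]=a;c[:456,440:800]=w
cv2.imwrite('pics/v3.png',c)"
```

```text
time: 8.63
position: [0.5382, -0.0001, 0.0821]
tool_rot: [0.34, -3.12, 0.0]
ft_force: [-5.1, 2.4, -0.8]
grip_width: 0.362
grip_force: 25.0
gauge xyz 0.039 0.0017 0.0821 tool F [4.44 3.43 0.85] j7 1.803976832203068
time: 8.88
position: [0.539, 0.0002, 0.082]
tool_rot: [0.339, -3.117, 0.001]
ft_force: [-7.2, 0.7, 2.1]
grip_width: 0.364
grip_force: 25.0
gauge xyz 0.0398 0.0018 0.082 tool F [ 6.93  2.23 -2.05] j7 1.8033501526248321
```

View pics/v3.png

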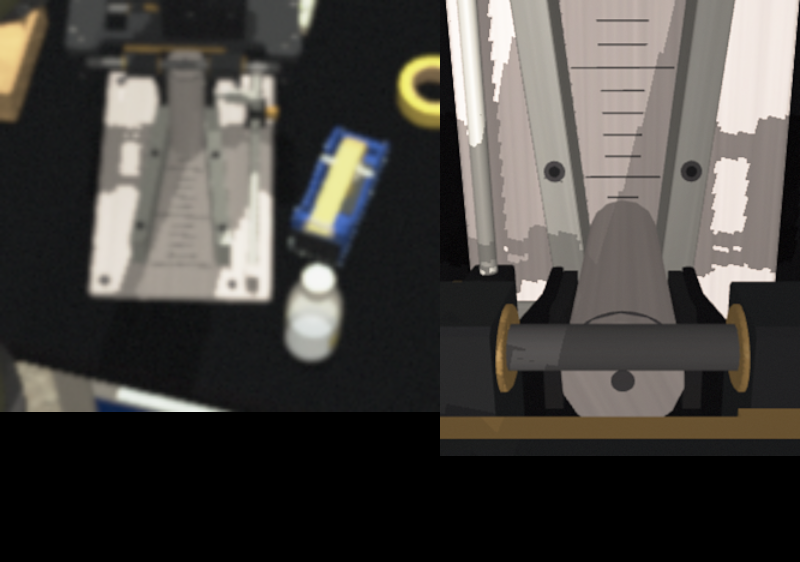

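Advance has stopped at x ≈ 0.038 with the push force rising, and the wrist picture shows the blank filling the slot between both fences. The pointer is at x ≈ 0.062, so the blank stopped about 24 mm short: oversize, and it goes in the crate. One firmer push and hold, then lift.

```bash
python3 -m crank '[[[-2,0,0,0,1],[-1,0,0,0,1],[0,0,0,0,1],[0,0,0,0,1],[0,0,0,0,1],[0,0,0,0,1],[0,0,0,0,1],[0,0,0,0,1]]]'; python3 g.py
python3 -c "
from h import *
print(at('t0',(256)/4+265,138/4+168,.055)@[np.cos(.2185),np.sin(.2185),0]-np.array([.5005,-.0102,0])@[np.cos(.2185),np.sin(.2185),0])"
```

```text
time: 9.7
position: [0.5411, 0.0006, 0.0819]
tool_rot: [0.339, -3.116, 0.001]
ft_force: [-8.8, 1.3, 2.9]
grip_width: 0.362
grip_force: 25.0
gauge xyz 0.042 0.0017 0.0819 tool F [ 8.34  3.13 -2.88] j7 1.8039693853214671
0.06333401646073822
```

```bash
python3 -c "
from h import *
snap('wrist','w4');crop('w4',250,170,150,100,5,'w4c')
g=np.array([np.cos(.2185),np.sin(.2185),0])
for u,v,z in((320,226.7,.015),(320,220,.015),(170+137/1.2,60+67/1.2,.01),(170+185/1.2,60+177/1.2,.01)):
  p=at('w3',u,v,z)-[.5005,-.0102,0];print(p@g,p@[-g[1],g[0],0])"
```

```text
0.02112541858199387 -0.000350956832259362
0.017207186981685513 -0.0003423233134126564
-0.03963784100686227 -0.019708796977829346
0.010957936452427647 0.0020558085856867956
```

View pics/w4c.png

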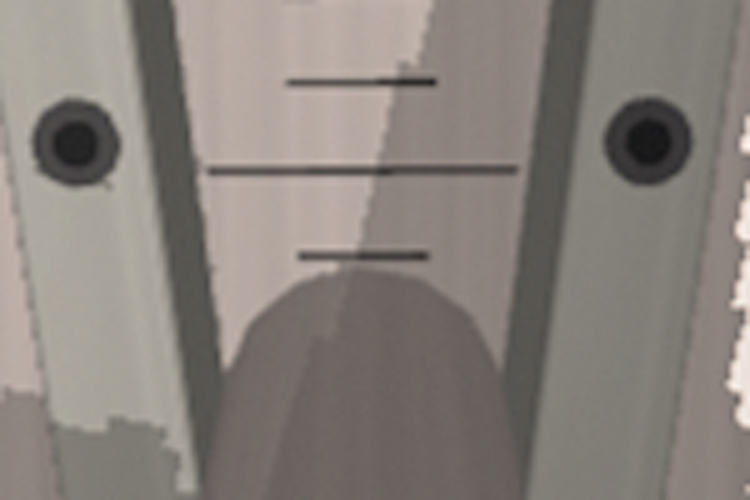

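The ticks are 10 mm apart, with the short tick at x = 0.02, and the blank's front edge lies at about 0.0215. So its centre is at about 0.037, touching both fences, well short of 0.062. Back off, lift and go to the crate.

```bash
python3 -m crank '[[[6,0,0,0,1],[6,0,0,0,1],[4,0,0,0,1],[0,0,-15,0,1],[0,0,-25,0,1],[0,0,-25,0,1],[0,0,-25,0,1],[0,0,0,0,1],[0,0,0,0,1]]]'
python3 -c "
from h import *
snap('side','s5');crop('s5',140,120,260,180,3,'s5c')
s=ctrl.get_state();M=R.from_rotvec(s['tool_rot']).as_matrix();print(M.T@(np.array([.582,.208,.0])-s['position']),s['joint_positions'])"
```

```text
time: 10.5
position: [0.5303, -0.0025, 0.1746]
tool_rot: [-0.339, 3.118, -0.001]
ft_force: [-0.8, -0.6, -2.4]
grip_width: 0.36
grip_force: 25.0
[-0.09662342  0.19412737  0.17295264] [-0.36510546  0.09165892  0.33890396  1.83059222 -0.03209782  1.22304399
  1.77080524]
```

View pics/s5c.png

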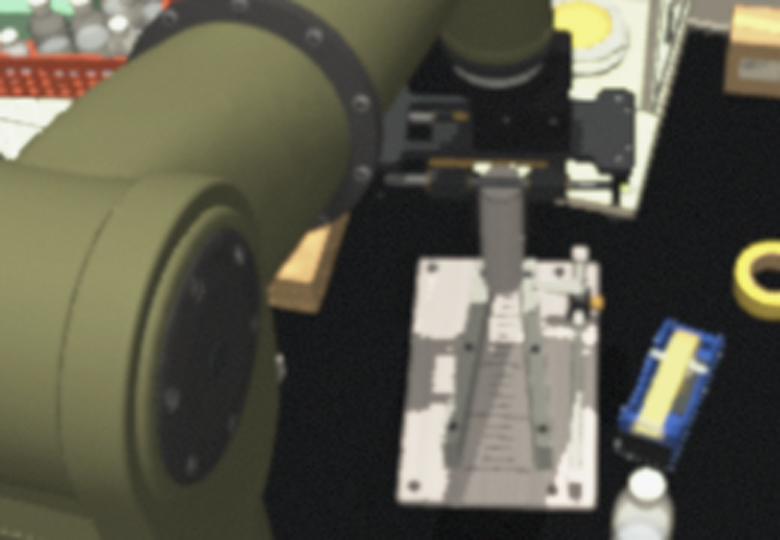

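The blank hangs upright, clear above the gauge. On to the crate.

```bash
python3 -m crank '[[[-14,28,0,0,1],[-14,28,0,0,1],[-14,28,0,0,1],[-14,28,0,0,1],[-14,28,0,0,1],[-14,28,0,0,1],[-13,26,0,0,1],[0,0,0,0,1],[0,0,0,0,1]]]'
python3 -c "
from h import *
snap('wrist','w6')
s=ctrl.get_state();M=R.from_rotvec(s['tool_rot']).as_matrix();print(M.T@(np.array([.582,.208,.0])-s['position']))"
```

```text
time: 11.3
position: [0.5805, 0.2106, 0.17]
tool_rot: [0.347, -3.119, 0.002]
ft_force: [0.4, -0.5, -3.1]
grip_width: 0.364
grip_force: 25.0
[-0.00160201 -0.00027437  0.17044865]
```

View pics/w6.png

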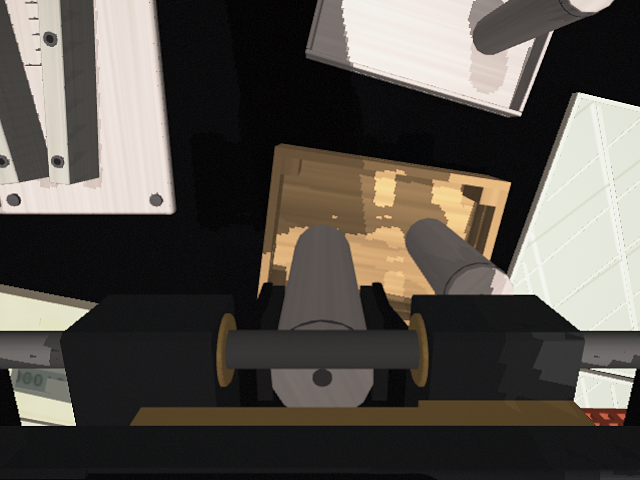

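The blank is over the crate's free half, and the oversize blank stands to the right at (455,260). Descend.

```bash
python3 -m crank '[[[-1,0,22,0,1],[0,0,22,0,1],[0,0,22,0,1],[0,0,18,0,1],[0,0,7,0,1],[0,0,0,0,1],[0,0,0,0,1]]]'
python3 -m crank '[[[0,0,2,0,1],[0,0,2,0,1],[0,0,0,0,1],[0,0,0,0,1]]]'
```

```text
time: 11.93
position: [0.5829, 0.2077, 0.0818]
tool_rot: [0.338, -3.123, 0.001]
ft_force: [0.2, 0.1, -1.1]
grip_width: 0.362
grip_force: 25.0
time: 12.27
position: [0.583, 0.2091, 0.0782]
tool_rot: [-0.341, 3.122, 0.001]
ft_force: [0.2, 0.1, -3.0]
grip_width: 0.363
grip_force: 25.0
```

```bash
python3 -m crank '[[[0,0,2,0,1],[0,0,2,0,1],[0,0,0,0,1],[0,0,0,0,1]]]'
python3 -m crank '[[[0,0,1,0,1],[0,0,1,0,1],[0,0,0,0,1],[0,0,0,0,1]]]'
```

```text
time: 12.6
position: [0.5826, 0.2089, 0.0734]
tool_rot: [0.341, -3.123, 0.0]
ft_force: [0.1, 0.7, -2.0]
grip_width: 0.361
grip_force: 25.0
time: 12.93
position: [0.583, 0.209, 0.073]
tool_rot: [-0.34, 3.123, 0.001]
ft_force: [-3.4, -1.2, 5.7]
grip_width: 0.367
grip_force: 25.0
```

Floor contact, as expected. Release and lift straight up.

```bash
python3 -m crank '[[[0,0,1,0,1],[0,0,0,0,1],[0,0,0,0,0.2],[0,0,0,0,0.1],[0,0,0,0,-0.1],[0,0,0,0,-0.3],[0,0,0,0,-0.3],[0,0,0,0,-0.3]]]' 10
python3 -m crank '[[[0,0,-10,0,-0.3],[0,0,-20,0,-0.3],[0,0,-30,0,-0.3],[0,0,-30,0,-0.3],[0,0,-30,0,-0.3],[0,0,-25,0,-0.3],[0,-30,0,0,-0.3],[0,-35,0,0,-0.3],[0,-35,0,0,-0.3],[0,-35,0,0,-0.3]]]'
python3 -m crank '[[[0,-35,0,0,-0.3],[0,-35,0,0,-0.3],[0,-35,0,0,-0.3],[0,-35,0,0,-0.3],[0,-35,0,0,-0.3],[0,0,0,0,-0.3],[0,0,0,0,-0.3],[0,0,0,0,-0.3]]]'
python3 -c "
from h import *
snap('top','t7');crop('t7',130,150,220,160,3.5,'t7c')"
```

```text
time: 13.6
position: [0.5827, 0.2089, 0.0704]
tool_rot: [0.341, -3.123, 0.0]
ft_force: [-0.7, 0.1, -0.0]
grip_width: 0.627
grip_force: 0.0
time: 14.43
position: [0.6121, 0.0758, 0.2168]
tool_rot: [-0.342, 3.121, 0.0]
ft_force: [1.5, -0.5, 0.1]
grip_width: 0.648
grip_force: 0.0
time: 15.1
position: [0.6496, -0.0932, 0.2159]
tool_rot: [-0.34, 3.123, 0.002]
ft_force: [-0.0, 0.4, 0.5]
grip_width: 0.649
grip_force: 0.0
```

View pics/t7c.png

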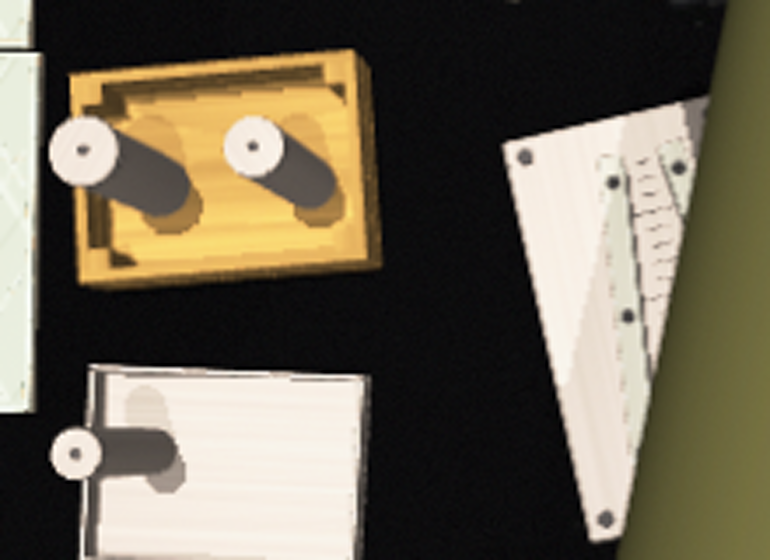

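```bash
python3 -c "
from h import *
print(at('t7',130+253/3.5,150+146/3.5,.126)); print((proj('t7',[.583,.209,.006])-[130,150])*3.5)
print(at('t7',130+85/3.5,150+150/3.5,.126))
print(job.close_job())"
```

```text
[0.57830295 0.20611935 0.126     ]
[305.12775635 175.46506582]
[0.5773291  0.29429865 0.126     ]
the job is handed in; nothing more can be done
None
```

The blank wedged at about x = 0.037 m, some 25 mm short of the limit pointer (about 0.062 m), so it is oversize. It now stands upright, released, in the free half of the slatted wooden crate, and I have handed the job in; the judge's verdict was not shown.

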